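# Line up the culture media bottles by size on the bench strip

## Robot

A 7-joint arm with a two-finger parallel gripper is mounted at the origin on the work surface. World frame = base frame: x ahead of the robot, y to its left, z up, the work surface at z = 0. Lengths are in m, angles in rad, forces in N, time in s.
With the tool pointing down it reaches from about 0.375 to 0.925 m from the base axis. Payload 3.1 kg.
Tool frame: the origin (TCP) lies between the finger pads; the fingertips stand 19 mm ahead of it and the grasp point (between the pads) is the TCP; z points along the fingers, y is the direction in which the jaws open and shut (so a half turn about z gives the same grasp; the last joint's range is limited). The gripper opens to 85 mm and grips with 20 to 120 N. Pads are 22 mm wide; open, the fingers measure 114 mm over their backs; the gripper's body (76 mm by 85 mm) begins 54 mm behind the grasp point. The pads swing forward as they close: fully open they stand 13 mm farther back than shut.
Start: joints at [-1.205, 0.383, 0.044, 1.598, -0.018, 1.161, -0.05], TCP at [0.291, 0.581, 0.222] pointing down, gripper open.
Joint ranges: [-2.61, 2.61], [-0.41, 2.15], [-1.48, 1.57], [0, 2.5], [-1.57, 4.71], [0.05, 1.97], [-2.85, 2.85]. Speed limits (rad/s): [2.79, 2.79, 3.14, 3.14, 3.14, 3.14, 3.14].

## Interface

Orientations are given as a unit quaternion [x, y, z, w].
In Python, from bench import move_ptp, movel, move_j, move_gripper, pause, inverse_kinematics, read_camera, camera_params, MotionError, sign_off, look_for, tip_of, read_time_s, read_qpos, read_joint_vel, read_effort, read_eef_pos, read_tcp_rot, read_ft_force, read_ft_torque, read_finger_gap gives the robot as it stands. Calls block until the motion is done:
- move_ptp(position, orientation): joint-space move of the TCP to a pose.
- movel(position, orientation=None, speed=0.15): straight line of the TCP; orientation=None keeps the orientation; speed is the mean speed in m/s.
- move_j(angles): joint-space move.
- move_gripper(opening, effort=None): finger opening in m; effort is the grip in N (None keeps the last); returns when the fingers have stopped.
- pause(seconds).
- inverse_kinematics(position, orientation): joint angles nearest the present ones, or None.
- read_camera(name): name is "scene" or "top" or "wrist"; returns the picture (384x512x3 uint8, red, green, blue); there is no depth.
- camera_params(name): a dict with "K" (3x3 intrinsics, pixels), "dist_coeffs" ([k1, k2, p1, p2, k3] as OpenCV has them; the pictures are not rectified), "camera_from_world" (4x4, takes a point from world to camera coordinates). Camera axes: x right, y down, z forward; pixel columns grow to the right and rows downward; lengths in m; the calibration is good to about 2 mm. A picture is of the moment at which its call begins: read the wrist's pose just before it. camera_params takes no time and is no camera call; for the wrist camera it gives the pose at the moment of the call.
A pose or a line that the arm cannot do raises MotionError and nothing moves.
- sign_off(): hands the job in, once; it reports no verdict.
Trained networks look in the newest picture that a camera, given by its name, has taken for a name from the list of things; names that differ only in an ending like _2 or _b are one class to them, and where a whole thing is asked for, a point or a joint stands for the part that bears it (a point fixed in the world has none). Each returns a list of dicts, best first, with "confidence" (0 to 1); they miss things now and then, are a little off and sometimes report something else, mostly with a low value. They report only what shows in the picture. A call takes as long as a camera call. They do not tell look-alikes from the thing itself.
- look_for(camera, name): "at" ([column, row] in pixels, amid what is visible of it).
- tip_of(camera, name): "at" ([column, row] in pixels: a listed point, or the origin of a listed thing).
Readings, each from a call of its own:
- read_time_s(): time.
- read_qpos(): joint angles.
- read_joint_vel(): joint speeds.
- read_effort(): joint torques, N m.
- read_eef_pos(): TCP position.
- read_tcp_rot(): TCP orientation.
- read_ft_force(): force on the tool from outside, world axes, zero at the start.
- read_ft_torque(): the same for the moment, N m.
- read_finger_gap(): finger opening in m.
Only numpy, scipy, OpenCV 4.12 (cv2) and the standard library are available. Lean on these libraries where they do the work, as an engineer would, in place of code of your own. Each camera call takes 0.05 s, during which the arm holds its last target. There are 200 camera calls.

## Task

Line up the four amber gold-capped bottles in order of size on the white strip: the largest on the circle next to the blue block, then getting smaller circle by circle, to the smallest next to the grey block. Stand each one upright in the middle of its circle, set it down gently without dropping it or tipping it over, and let go of them all.

Things in the scene. Friction and masses are not known exactly. Their poses are not given: they have to be found in the camera images.
- bottle_xl: the largest of four closed round amber glass bottles with gold screw caps and a paper label; 120 mm tall, body 66 mm across, cap 36 mm across and 24 mm high at the very top (the easy place to grip from above), about 340 g. Loose, standing upright on the table. Origin at the centre of its underside, z up
- bottle_l: the second largest of four closed round amber glass bottles with gold screw caps and a paper label; 104 mm tall, body 58 mm across, cap 33 mm across and 24 mm high at the very top (the easy place to grip from above), about 220 g. Loose, standing upright on the table. Origin at the centre of its underside, z up
- bottle_m: the second smallest of four closed round amber glass bottles with gold screw caps and a paper label; 88 mm tall, body 50 mm across, cap 30 mm across and 24 mm high at the very top (the easy place to grip from above), about 140 g. Loose, standing upright on the table. Origin at the centre of its underside, z up
- bottle_s: the smallest of four closed round amber glass bottles with gold screw caps and a paper label; 72 mm tall, body 42 mm across, cap 27 mm across and 24 mm high at the very top (the easy place to grip from above), about 80 g. Loose, standing upright on the table. Origin at the centre of its underside, z up
- mark_1: one of four identical flat printed circles (white, black outline 74 mm across, black dot in the middle) in a row, 84 mm apart, on a fixed white strip 430 x 90 mm and 10 mm thick. Number 1 of the four counted along the strip (mark_1 and mark_4 are the ends). Origin at the circle's centre on the strip's top face, 10 mm above the table; y along the strip towards mark_1's end, z up
- mark_2: a circle like mark_1. Number 2 of the four counted along the strip (mark_1 and mark_4 are the ends). Origin at the circle's centre on the strip's top face, 10 mm above the table; y along the strip towards mark_1's end, z up
- mark_3: a circle like mark_1. Number 3 of the four counted along the strip (mark_1 and mark_4 are the ends). Origin at the circle's centre on the strip's top face, 10 mm above the table; y along the strip towards mark_1's end, z up
- mark_4: a circle like mark_1. Number 4 of the four counted along the strip (mark_1 and mark_4 are the ends). Origin at the circle's centre on the strip's top face, 10 mm above the table; y along the strip towards mark_1's end, z up
- block_blue: fixed blue plastic block, 50 mm across the strip, 26 mm along it, 22 mm high, on the strip 64 mm beyond the centre of one of the end circles (either end: it differs from start to start); marks the large end of the series. Origin at the centre of its underside, 10 mm above the table
- block_grey: fixed grey plastic block, 50 mm across the strip, 26 mm along it, 22 mm high, on the strip 64 mm beyond the centre of one of the end circles (either end: it differs from start to start); marks the small end of the series. Origin at the centre of its underside, 10 mm above the table
Things that resemble listed ones, but are neither listed nor needed, are in the scene too. What is shaped like the bottle_xl but green or turquoise is not meant.

How it is judged:
By the outcome, as a careful person would: the job done as asked, in the order asked, and still so for the second after the job is handed in, with the robot touching nothing.
It also fails if it takes over 83 s, if anything falls off the work surface, if the arm or the gripper's body presses on something with over 40 N, if the wrist force passes 120 N, or if a joint passes its speed limit or range.

## Working session

There is one attempt and no reset: what is moved stays moved. The work goes in short steps, each a Python script; the robot and the scene stay as the last script left them, time stands still between calls to the robot, and variables do not carry over. Pictures are saved under pics/ and viewed, about 12 in all and at most 16, crops included, and the job is handed in when it is done.

```bash
mkdir -p pics; ls
python3 - <<'E'
from bench import *
import cv2,numpy as np
for c in ["top","scene"]:
    im=read_camera(c); cv2.imwrite(f"pics/{c}0.png",im[:,:,::-1])
    for n in ["bottle_xl","bottle_l","bottle_m","bottle_s","mark_1","block_blue","block_grey"]:
        print(c,n,[(np.round(d["at"]).tolist(),round(d["confidence"],2)) for d in tip_of(c,n)])
    p=camera_params(c);T=np.array(p["camera_from_world"]);print(-T[:3,:3].T@T[:3,3],p["dist_coeffs"],p["K"])
print(read_time_s(),read_tcp_rot(),read_eef_pos())
E
```

```text
pics
top bottle_xl [([177.0, 174.0], 0.93), ([237.0, 222.0], 0.86), ([215.0, 266.0], 0.71), ([300.0, 244.0], 0.7)]
top bottle_l [([310.0, 207.0], 0.8), ([374.0, 206.0], 0.76), ([162.0, 209.0], 0.61)]
top bottle_m [([310.0, 207.0], 0.8), ([374.0, 206.0], 0.76), ([162.0, 209.0], 0.61)]
top bottle_s [([310.0, 207.0], 0.8), ([374.0, 206.0], 0.76), ([162.0, 209.0], 0.61)]
top mark_1 [([272.0, 146.0], 0.93), ([239.0, 151.0], 0.88), ([299.0, 140.0], 0.88), ([328.0, 135.0], 0.71)]
top block_blue [([356.0, 137.0], 0.75)]
top block_grey [([216.0, 156.0], 0.7)]
[0.28148118 0.0166604  1.0758338 ] [-0.1405161  0.         0.         0.         0.       ] [[411.91744941   0.         264.30489128]
 [  0.         411.91744941 189.52656002]
 [  0.           0.           1.        ]]
scene bottle_xl [([335.0, 174.0], 0.94), ([251.0, 147.0], 0.9), ([290.0, 196.0], 0.74), ([320.0, 285.0], 0.65)]
scene bottle_l [([363.0, 254.0], 0.93), ([168.0, 136.0], 0.59), ([214.0, 170.0], 0.59)]
scene bottle_m [([363.0, 254.0], 0.93), ([168.0, 136.0], 0.59), ([214.0, 170.0], 0.59)]
scene bottle_s [([363.0, 254.0], 0.93), ([168.0, 136.0], 0.59), ([214.0, 170.0], 0.59)]
scene mark_1 [([141.0, 205.0], 0.98), ([177.0, 223.0], 0.84), ([238.0, 252.0], 0.75), ([208.0, 239.0], 0.68), ([212.0, 170.0], 0.59)]
scene block_blue [([118.0, 193.0], 0.59)]
scene block_grey [([266.0, 264.0], 0.78)]
[0.84447376 0.23397637 0.7989853 ] [0.03703194 0.         0.         0.         0.        ] [[387.70108853   0.         253.62137614]
 [  0.         387.70108853 191.2673162 ]
 [  0.           0.           1.        ]]
0.8 [ 2.29800215e-01  9.73237821e-01  6.53962912e-05 -1.29347213e-05] [0.29075176 0.58138924 0.22204421]
```

View pics/top0.png

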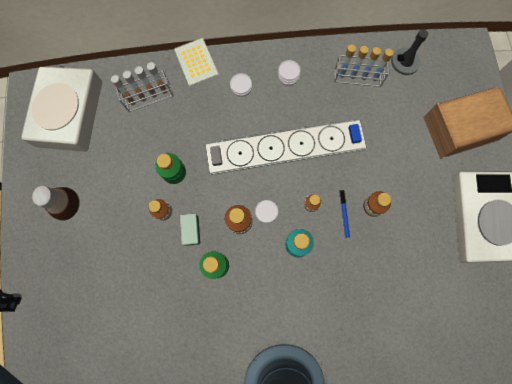

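View pics/scene0.png

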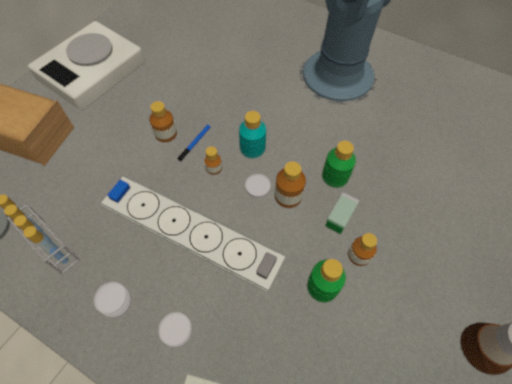

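Amber bottles in top view: XL (237,218), L (377,203), M (159,209), S (313,202). The blue block is at the right end of the strip (355,133) and the grey block at the left (216,155). The scene view agrees. Next I'll localise the caps and marks with both cameras.

```bash
cat > h.py <<'E'
from bench import *
import cv2,numpy as np
from scipy.optimize import least_squares
D={"xl":(.120,.018),"l":(.104,.0165),"m":(.088,.015),"s":(.072,.0135)}
def proj(P,p):
    T=np.array(p["camera_from_world"]);return cv2.projectPoints(np.array(P,float).reshape(-1,3),cv2.Rodrigues(T[:3,:3])[0],T[:3,3],np.array(p["K"]),np.array(p["dist_coeffs"]))[0].reshape(-1,2)
def ray(uv,z,p):
    T=np.array(p["camera_from_world"]);d=np.append(cv2.undistortPoints(np.array([[uv]],float),np.array(p["K"]),np.array(p["dist_coeffs"]))[0,0],1)
    R=T[:3,:3].T;o=-R@T[:3,3];d=R@d;return (o+d*(z-o[2])/d[2])[:2]
def cap_centroid(xy,k,p,base=0):
    H,r=D[k];a=np.linspace(0,2*np.pi,40,endpoint=False)
    P=[[xy[0]+r*np.cos(t),xy[1]+r*np.sin(t),base+z] for z in (H,H-.024) for t in a]
    m=cv2.moments(cv2.convexHull(proj(P,p).astype(np.float32)));return np.array([m["m10"],m["m01"]])/m["m00"],m["m00"]
def gold(im):
    h=cv2.cvtColor(im,cv2.COLOR_RGB2HSV);m=cv2.inRange(h,(16,120,130),(28,255,255))
    n,_,st,c=cv2.connectedComponentsWithStats(m);return [(c[i],st[i,4]) for i in range(1,n) if st[i,4]>30]
def fitcap(im,p,k,xy0,base=0):
    u0,_=cap_centroid(xy0,k,p,base);c,A=min(gold(im),key=lambda g:np.hypot(*(g[0]-u0)))
    s=least_squares(lambda x:cap_centroid(x,k,p,base)[0]-c,xy0,diff_step=1e-4)
    return s.x,A,cap_centroid(s.x,k,p,base)[1]
def dot(im,uv,w=5):
    u,v=np.round(uv).astype(int);g=im[v-w:v+w+1,u-w:u+w+1].astype(float).mean(2);q=np.clip(g.max()-40-g,0,None)
    yy,xx=np.mgrid[v-w:v+w+1,u-w:u+w+1];return np.array([(q*xx).sum(),(q*yy).sum()])/q.sum()
E
python3 - <<'E'
from h import *
P={c:camera_params(c) for c in("top","scene")};I={c:read_camera(c) for c in P}
st={"xl":(237,218),"l":(380,202),"m":(157,207),"s":(314,202)}
for k in D:
    x0=ray(st[k],D[k][0],P["top"])
    for c in P: print(k,c,fitcap(I[c],P[c],k,x0))
M={"top":[(328,135),(299,140),(272,146),(239,151)],"scene":[(141,205),(177,223),(208,239),(238,252)]}
for c in P:
    for u in M[c]: d=dot(I[c],u); d=dot(I[c],d,4);print(c,d,ray(d,.01,P[c]))
E
```

```text
xl top (array([0.42197259, 0.07299275]), np.int32(185), 202.4768091966398)
xl scene (array([0.41868567, 0.07419877]), np.int32(235), 296.81403017858975)
l top (array([ 0.42709756, -0.28837009]), np.int32(141), 179.65660879737698)
l scene (array([ 0.42240972, -0.29213957]), np.int32(123), 216.97113573749084)
m top (array([0.46994222, 0.27648808]), np.int32(108), 146.28685976669658)
m scene (array([0.46592319, 0.27542425]), np.int32(182), 254.15823770826682)
s top (array([ 0.44860617, -0.12189964]), np.int32(90), 110.5885503210593)
s scene (array([ 0.44449798, -0.1250091 ]), np.int32(93), 157.2379794738954)
top [331.21878413 137.99526756] [ 0.62096532 -0.19663278]
top [301.01141323 142.85028533] [ 0.61518212 -0.11282925]
top [270.51573575 147.64984406] [ 0.60987694 -0.02919657]
top [239.69604685 152.69751098] [0.60418097 0.05485288]
scene [142.67371795 204.35512821] [ 0.6219862  -0.19744768]
scene [173.48784273 219.93585101] [ 0.6165332  -0.11355456]
scene [205.70019627 236.24435721] [ 0.61101742 -0.02938737]
scene [239.3073149  253.19402319] [0.60529452 0.05454652]
```

```bash
cat >> h.py <<'E'
B={"xl":(.4203,.0736),"l":(.4248,-.2902),"m":(.4679,.2760),"s":(.4466,-.1234)}
MK={"xl":(.6215,-.1970),"l":(.6159,-.1132),"m":(.6104,-.0293),"s":(.6047,.0547)}
PHI=np.arctan2(.0168,.2517)  # jaw axis across the strip
def q(phi): a=(phi+np.pi/2)/2; return [np.cos(a),np.sin(a),0,0]
G=.007
def pick(k,phi=PHI):
    H=D[k][0];x,y=B[k];z=H-G
    move_ptp([x,y,z+.07],q(phi)); movel([x,y,z],speed=.1)
    move_gripper(.02,40); print(k,"gap",read_finger_gap(),"pos",read_eef_pos().round(4) if hasattr(read_eef_pos(),'round') else read_eef_pos())
    movel([x,y,z+.16],speed=.2); print("gap",read_finger_gap(),"Fz",read_ft_force()[2],"t",read_time_s())
def place(k,phi=PHI):
    H=D[k][0];x,y=MK[k];z=.01+H-G
    move_ptp([x,y,z+.15],q(phi)); movel([x,y,z+.012],speed=.15)
    pause(.2);f0=read_ft_force()[2];zz=z+.004
    while True:
        movel([x,y,zz],speed=.03);f=read_ft_force()[2]
        if f-f0>1.5 or zz<z-.002: break
        zz-=.001
    print(k,"placed dz",zz-z,"f",f0,f,read_eef_pos())
    move_gripper(.06); movel([x,y,z+.09],speed=.15);print("t",read_time_s())
E
python3 - <<'E'
from h import *
for k in D:
  for b,z in((B,D[k][0]+.15),(B,D[k][0]),(MK,D[k][0]+.16),(MK,D[k][0])):
    j=inverse_kinematics([*b[k],z],q(PHI));j2=inverse_kinematics([*b[k],z],q(PHI+np.pi));print(k,np.round(j,2) if j is not None else j,j2 is not None and np.round(j2,2)[-1])
move_ptp([.4203,.0736,.25],q(PHI)); move_gripper(.06)
im=read_camera("wrist");p=camera_params("wrist");cv2.imwrite("pics/w0.png",im[:,:,::-1])
print(read_time_s(),read_eef_pos(),fitcap(im,p,"xl",B["xl"]))
E
```

```text
xl [-0.82 -0.14  0.51  2.06  0.07  1.2  -0.27] 2.63
xl [-0.77  0.09  0.52  2.22 -0.06  0.84 -0.14] 2.64
xl [-0.41  0.46  0.9   1.56 -0.37  1.3   0.6 ] -2.27
xl [-0.39  0.64  0.87  1.71 -0.56  1.06  0.73] -2.1
l [-0.33  0.11  0.92  1.92 -0.1   1.16  0.69] -2.22
l [-0.1   0.34  0.72  2.05 -0.29  0.86  0.85] -1.79
l [-0.49  0.38  0.77  1.64 -0.27  1.24  0.41] -2.4
l [-0.4   0.55  0.67  1.78 -0.41  0.96  0.5 ] -2.19
m [-0.94  0.17  0.37  1.85 -0.07  1.13 -0.48] 2.59
m [-0.91  0.36  0.35  1.98 -0.17  0.83 -0.4 ] 2.55
m [-0.57  0.34  0.68  1.69 -0.23  1.19  0.24] -2.53
m [-0.51  0.53  0.62  1.82 -0.38  0.91  0.35] -2.3
s [-0.74 -0.01  0.94  2.06  0.01  1.08  0.26] False
s [-0.61  0.35  0.9   2.19 -0.4   0.77  0.62] -2.08
s [-0.66  0.33  0.61  1.72 -0.21  1.16  0.08] -2.65
s [-0.61  0.53  0.57  1.84 -0.37  0.88  0.2 ] -2.41
3.225 [0.42033569 0.07373314 0.24996833] (array([0.42257788, 0.07055123]), np.int32(1209), 1444.8421119146515)
```

View pics/w0.png

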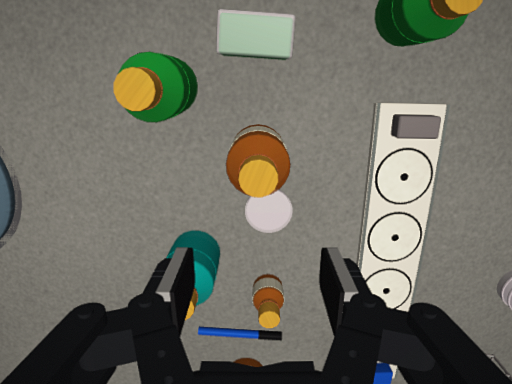

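The wrist view shows the XL cap at (258,178), clear of its neighbours, and agrees with the other cameras to about 3 mm. I'll pick and place XL.

Run:
```python
from h import *
im=read_camera("wrist");p=camera_params("wrist")
for u in((404,177),(395,238),(386,291)): print(ray(dot(im,u,5),.01,p))
B["xl"]=(.4208,.0727)
pick("xl");
```

```text
[0.60655549 0.05503751]
[ 0.61238483 -0.02886974]
[ 0.61783164 -0.11276077]
xl gap 0.020104652165896325 pos [0.4209 0.0727 0.1131]
gap 0.01962001381381535 Fz 0.3606890137587613 t 5.9167
```

Run:
```python
from h import *
a=read_camera("scene");b=read_camera("wrist");cv2.imwrite("pics/s1.png",np.hstack([a[60:330,60:460],b[:270,56:456]])[:,:,::-1])
```

```text
(no output)
```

View pics/s1.png

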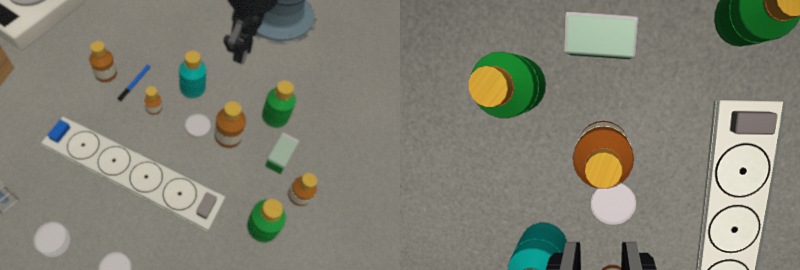

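Run:
```python
from h import *
t=np.array(read_eef_pos());print(t,read_tcp_rot())
for c in("scene","top","wrist"):
    p=camera_params(c);print(c,proj([t,t-[0,0,.15],[0,0,0],[.42,.073,.12],[.42,.073,0]],p).round(0).tolist())
T=np.array(camera_params("wrist")["camera_from_world"]);print(-T[:3,:3].T@T[:3,3]); print(T[2,:3])
cv2.imwrite("pics/t1.png",read_camera("top")[:,:,::-1])
```

```text
[0.41962685 0.07230552 0.27136503] [ 6.83182474e-01  7.30245669e-01 -1.62102034e-03 -5.85142105e-04]
scene [[301.0, 119.0], [293.0, 167.0], [338.0, 74.0], [293.0, 167.0], [288.0, 195.0]]
top [[231.0, 205.0], [236.0, 215.0], [284.0, 383.0], [236.0, 215.0], [239.0, 222.0]]
wrist [[255.0, 249.0], [256.0, 171.0], [-41.0, 179.0], [257.0, 170.0], [257.0, 145.0]]
[0.41502008 0.15587543 0.42238865]
[ 0.02040862 -0.32517356 -0.9454341 ]
```

View pics/t1.png

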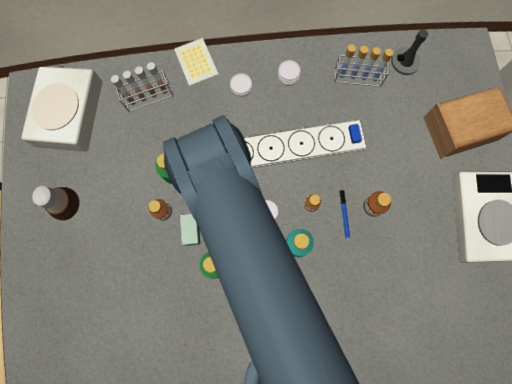

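Run:
```python
from h import *
print(read_eef_pos(),read_ft_force(),read_finger_gap())
move_gripper(.06);print(read_finger_gap())
x,y=.4208,.0727
movel([x,y,.14],speed=.2);movel([x,y,.113],speed=.1);pause(.2);print(read_eef_pos(),read_ft_force())
a=read_camera("scene");b=read_camera("wrist")
A=cv2.resize(a[110:230,230:370],None,fx=3,fy=3)
cv2.imwrite("pics/s2.png",np.hstack([A,b[12:372,70:440]])[:,:,::-1]);print(read_time_s())
```

```text
[0.4197178  0.07234701 0.27141473] [ 0.6288439  -0.12239774 -0.3206591 ] 0.020160207815848038
0.059976280100126116
[0.42159843 0.07297163 0.11382086] [ 0.24492761 -0.30429092 -0.07618768]
8.0667
```

View pics/s2.png

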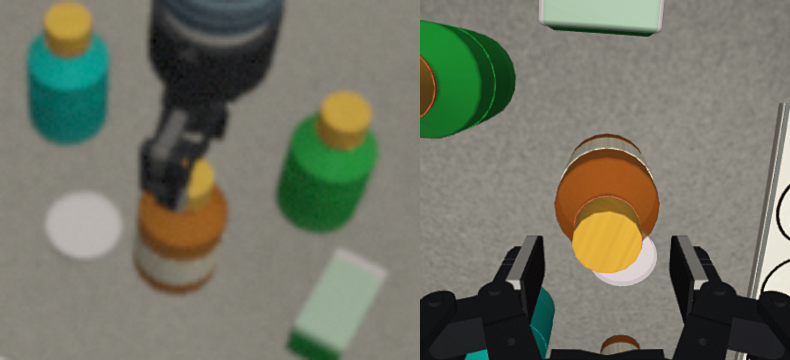

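Run:
```python
from h import *
x,y=.4216,.073
p=camera_params("wrist");ps=camera_params("scene")
c,s=np.cos(PHI),np.sin(PHI)
for sg in(1,-1):
  for z in(.113,.104,.094): print(sg,z,proj([[x+sg*.03*c,y+sg*.03*s,z]],p).round(0),proj([[x+sg*.03*c,y+sg*.03*s,z]],ps).round(0))
move_gripper(.03,20);print(read_finger_gap(),read_ft_force(),read_eef_pos())
a=read_camera("scene");b=read_camera("wrist")
A=cv2.resize(a[110:230,230:370],None,fx=3,fy=3)
cv2.imwrite("pics/s3.png",np.hstack([A,b[12:372,70:440]])[:,:,::-1]);print(read_time_s())
```

```text
1 0.113 [[314. 249.]] [[286. 180.]]
1 0.104 [[311. 241.]] [[286. 183.]]
1 0.094 [[308. 232.]] [[286. 185.]]
-1 0.113 [[198. 249.]] [[298. 159.]]
-1 0.104 [[200. 241.]] [[298. 162.]]
-1 0.094 [[203. 232.]] [[298. 164.]]
0.029883150378788366 [ 0.84071212 -0.14590535  0.67129495] [0.42077104 0.07268836 0.11297453]
8.5667
```

View pics/s3.png

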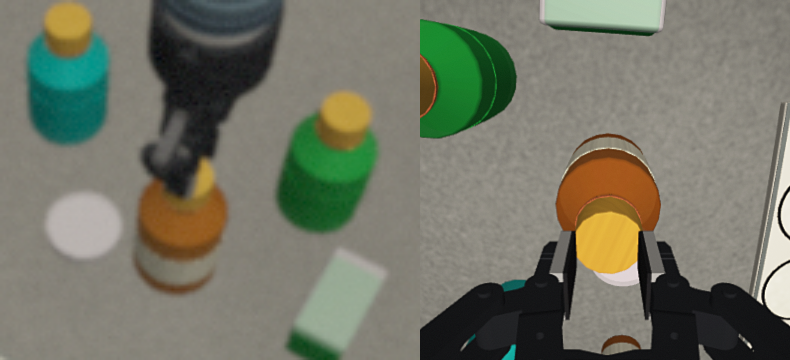

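The fingers close just above the cap, so the tips really stand about 20 mm higher than I assumed. The wrist scale and the scene view both show this. I'll lower further under force guard and grip again.

Run:
```python
from h import *
move_gripper(.055)
x,y=.4208,.0727
f0=read_ft_force()[2]
for z in(.108,.104,.100,.096,.092):
    movel([x,y,z],speed=.06);f=read_ft_force()[2];print(z,round(f-f0,2))
    if f-f0>2.5: break
move_gripper(.02,40);print(read_finger_gap(),read_ft_force(),read_eef_pos())
a=read_camera("scene");b=read_camera("wrist")
A=cv2.resize(a[110:230,230:370],None,fx=3,fy=3)
cv2.imwrite("pics/s4.png",np.hstack([A,b[12:372,70:440]])[:,:,::-1]);print(read_time_s())
```

```text
0.108 -1.14
0.104 -0.9
0.1 -0.92
0.096 -0.69
0.092 -0.87
0.03431530069206783 [-0.18967489  0.28974362  0.99619513] [0.42125905 0.07278225 0.09226105]
10.5917
```

View pics/s4.png

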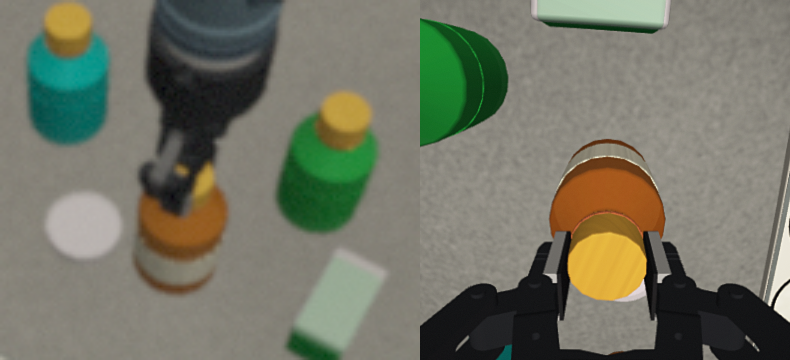

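The cap is now gripped, with a gap of 34 mm. Using a grip depth of 28 mm below the top, I'll lift slightly, check, and place.

```bash
sed -i 's/^G=.007/G=.028/' h.py
python3 - <<'E'
from h import *
x,y=.4208,.0727
movel([x,y,.102],speed=.05);pause(.2);print(read_finger_gap(),read_ft_force())
if read_finger_gap()>.03:
    movel([x,y,.092+.16],speed=.2);print(read_finger_gap(),read_ft_force())
    if read_finger_gap()>.03: 
        place("xl")
b=read_camera("wrist");a=read_camera("scene")
cv2.imwrite("pics/s5.png",np.hstack([a[60:330,60:460],b[:270,56:456]])[:,:,::-1]);print(read_time_s())
E
```

```text
0.0346653795910711 [-0.18642742 -0.04738213 -4.26401939]
0.034603538054121925 [ 0.83260043  0.13898153 -4.19743824]
xl placed dz 0.0040000000000000036 f -5.068870405072449 -3.5639254074627207 [ 0.62112217 -0.19681694  0.10545735]
t 16.0833
16.1833
```

View pics/s5.png

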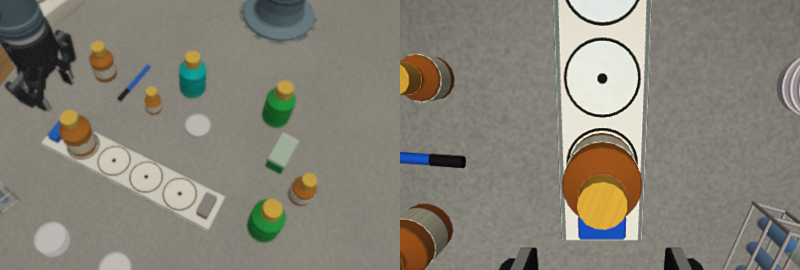

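XL stands upright in its circle, but the noisy force threshold let go about 3 mm early. I'll make the touchdown check stricter, measure XL, and do M next.

```bash
cat >> h.py <<'E'
def fz(n=8):
    v=[]
    for _ in range(n): v.append(read_ft_force()[2]); pause(.01)
    return np.mean(v)
def place(k,phi=PHI):
    H=D[k][0];x,y=MK[k];z=.01+H-G
    move_ptp([x,y,z+.15],q(phi)); movel([x,y,z+.015],speed=.2);movel([x,y,z+.004],speed=.05)
    pause(.2);f0=fz();dz=.002
    while True:
        movel([x,y,z+dz],speed=.02);f=fz()
        if f-f0>2.5 or dz<-.0025: break
        dz-=.001
    print(k,"placed dz",dz,"f",f0,f,read_eef_pos())
    move_gripper(.055); movel([x,y,z+.1],speed=.15);print("t",read_time_s())
E
python3 - <<'E'
from h import *
for c in("wrist","scene"): print(c,fitcap(read_camera(c),camera_params(c),"xl",MK["xl"],.01))
k="m"
move_ptp([*B[k],D[k][0]+.12],q(PHI)); im=read_camera("wrist")
w=fitcap(im,camera_params("wrist"),k,B[k]);print(k,w)
if np.hypot(*(w[0]-B[k]))<.008: B[k]=tuple((2*np.array(B[k])+w[0])/3)
pick(k)
if read_finger_gap()>.024: place(k)
E
```

```text
wrist (array([ 0.62290746, -0.19939151]), np.int32(1941), 2430.0912856725045)
scene (array([ 0.62749292, -0.18737463]), np.int32(400), 338.1763851711876)
m (array([0.47044665, 0.2730647 ]), np.int32(948), 1115.8467969091143)
m gap 0.028453073233993636 pos [0.4696 0.2755 0.0609]
gap 0.028395478793832484 Fz -1.1626262658486013 t 20.7333
m placed dz 0.0 f -1.5874737651869766 5.435768273817066 [ 0.61057507 -0.02943673  0.07096994]
t 25.6
```

Run:
```python
from h import *
for k,g in(("l",.027),("s",.021)):
    move_ptp([*B[k],D[k][0]+.12],q(PHI)); im=read_camera("wrist")
    w=fitcap(im,camera_params("wrist"),k,B[k]);print(k,w)
    if np.hypot(*(w[0]-B[k]))<.008: B[k]=tuple((2*np.array(B[k])+w[0])/3)
    pick(k)
    if read_finger_gap()<g: print("MISSED");break
    place(k)
else:
    move_ptp([.50,.06,.30],q(PHI))
    b=read_camera("wrist");move_ptp([.40,.25,.30],q(PHI));a=read_camera("scene");t=read_camera("top")
    cv2.imwrite("pics/f1.png",np.vstack([np.hstack([cv2.resize(a[110:290,90:290],None,fx=2,fy=1.6),cv2.resize(t[80:200,190:390],None,fx=2,fy=2.4)]),np.hstack([b[:270,56:456],b[:270,56:456]])])[:,:,::-1])
    for k in D:
        print(k,[(fitcap(i,camera_params(c),k,MK[k],.01)[0]-MK[k]).round(4) for c,i in(("top",t),("scene",a))])
print(read_time_s())
```

```text
l (array([ 0.42822587, -0.28714967]), np.int32(1148), 1328.781303962809)
l gap 0.031643789175854316 pos [ 0.4269 -0.2897  0.0769]
gap 0.03123080060027876 Fz -2.6053137049903685 t 29.4167
l placed dz 0.0 f -2.1077265315346843 5.0049617471341055 [ 0.61637557 -0.11336082  0.08693339]
t 34.0083
s (array([ 0.45081847, -0.12313686]), np.int32(778), 923.255908447667)
s gap 0.025745279331031767 pos [ 0.4489 -0.1234  0.0448]
gap 0.025185906275311077 Fz -1.8548440011367517 t 37.3583
s placed dz 0.0 f -0.5801040136530273 5.461047897214434 [0.60480544 0.05470119 0.05492008]
t 41.9167
xl [array([ 0.0017, -0.0017]), array([-0.0006, -0.0014])]
l [array([0.0021, 0.0027]), array([0.0002, 0.0023])]
m [array([ 0.0013, -0.0017]), array([0.0005, 0.0015])]
s [array([0.0013, 0.0023]), array([0.0008, 0.0041])]
43.6833
```

View pics/f1.png

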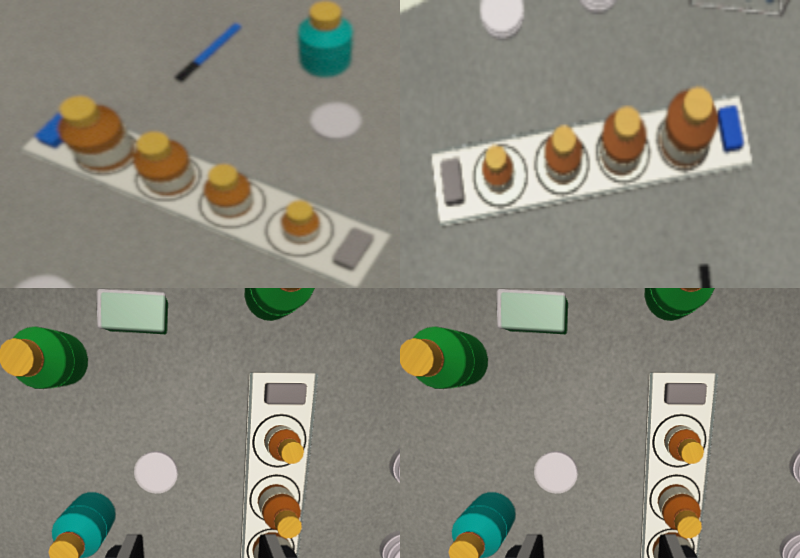

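All four stand upright in their circles, within about 3 mm of centre, and the gripper is clear. I'm handing in.

```bash
python3 -c "
from bench import *
print(sign_off(),read_time_s())"
```

```text
the job is handed in; nothing more can be done
the job is handed in; nothing more can be done
```

The four amber bottles stand upright on the strip in size order: XL next to the blue block, then L, M and S next to the grey block. All are released, and the gripper is clear of them. I handed the job in at about 44 s of the 83 s allowed.

**Final check:** the top and scene cameras put every cap within about 2–4 mm of its circle's centre. S was the furthest off, at 4 mm in the scene view and 2.6 mm in the top view. In the last pictures nothing was tipped over.

**What went wrong:**
- **First grasp of XL:** the fingers closed just above the cap without moving the bottle. I then gripped about 21 mm lower, and every later grasp held.
- **XL release:** force noise triggered the release early, so by the arm's position reading XL settled about 3 mm onto its circle. It stayed upright and centred. After tightening the check, L, M and S were let go only on confirmed contact.

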